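# Hold a gear case's mirror flap at the indicated angle

### The job

First take the yellow tape measure off the closed inspection flap of the blue gear case and stand it upright in the grey tray. Then raise the flap by its black ball handle until it is at the same angle as the red indicator arm on the case's right side, and keep holding it still there, so that the gears can be checked in its mirror; finish while holding it, for the flap falls shut if let go. Leave the red indicator arm, oil filter, black tape roll and spark plug where they are.

Things in the scene. Friction and masses are not known exactly. Their poses are not given: they have to be found in the camera images.
- tape: yellow tape measure, 39 mm (own x) by 79 mm (own y) by 66 mm high (own z up), with a small metal hook low on one 39 mm end; own origin at the centre of its underside; it stands upright on the closed flap at the start; about 0.17 to 0.31 kg
- tape_center (a point): centre of the tape measure, 33 mm above its underside; same axes as the tape measure; grip it across its width (own x, body 34 to 39 mm thick)
- tray_in (a point): centre of the inner floor of the grey plastic tray, which is fixed to the bench; tray 160 mm (own x) by 150 mm (own y) outside, rim 20 mm high, walls and floor 4 mm thick (floor top 4 mm above the bench); inside 152 by 142 mm
- case: blue gear case fixed to the bench, 160 mm deep (own x, pointing away from the robot at yaw 0), 200 mm wide (own y, to the left), 100 mm high, open at the top with gears inside; origin at the centre of its underside. The white flap, 158 mm long, 198 mm wide and 8 mm thick, lies on top (its upper face 108 mm above the bench) and is hinged along the far edge. A white scale arc on the right (own -y) stands 126 mm from the middle plane, up to 240 mm above the bench
- flap_hinge (a point): middle of the flap's hinge axis, 104 mm above the bench, at the far edge of the case; the axis is the case's y axis. Its axes turn with the flap: own -x points from the hinge along the flap to the ball handle
- ball_handle (a point): centre of a black ball, 32 mm in diameter, on a 10 mm steel rod sticking out straight from the flap's front edge; the centre is 205 mm from the hinge axis and in the flap's own plane (104 mm above the bench when shut), in the middle of the flap's width; the flap's front edge is 45 mm behind the ball's centre. It can be gripped from above, with a finger on the left and on the right, and turns between the fingers as the flap swings
- flap (a joint): angle of the flap in rad: 0 shut (level), grows as the ball swings up and back about the hinge, stop at 1.75. Free hinge without friction: about 2 N upward at the ball hold it, and it falls shut when let go
- mark (a joint): angle of the red indicator arm in rad, measured as that of the flap (0 level, growing upward); the flap is to be brought to this same value, which lies between 0.6 and 1.1 rad. The arm keeps its place by friction
- mark_tip (a point): tip of the red indicator arm, a flat bar 7 mm wide that pivots on the line of the flap's hinge axis, 116 mm to the right of the middle plane; the tip is 165 mm from the axis. Own -x points from the axis to the tip
- filter: white oil filter, 69 mm in diameter, 92 mm high; origin at the centre of its underside; leave it alone
- ins_tape: roll of black insulating tape lying flat, 60 mm across, 19 mm high; origin at the centre of its underside; leave it alone
- spark_plug: spark plug lying on the bench, 74 mm long, 21 mm thick; origin at the centre of its underside; leave it alone
Things that resemble listed ones, but are neither listed nor needed, are in the scene too. Of the things shaped like the tape, the yellow one is meant.

How it is judged:
By the outcome, as a careful person would: the job done as asked, in the order asked, and still so for the second after the job is handed in, while the arm keeps its last pose, push and grip.
It also fails if it takes over 58 s, if anything falls off the work surface, if the arm or the gripper's body presses on something with over 40 N, if the wrist force passes 120 N, or if a joint passes its speed limit or range.

### The arm

A 7-joint arm with a two-finger parallel gripper is mounted at the origin on a cart in front of the work surface, level with it; the furniture and walls round the work are solid. World frame = base frame: x ahead of the robot, y to its left, z up, the work surface at z = 0. Lengths are in m, angles in rad, forces in N, time in s.
With the tool pointing down it reaches from about 0.4 to 0.85 m from the base axis. Payload 4.5 kg.
Tool frame: the origin (TCP) lies midway between the tips of the shut fingers; the grasp point (between the pads) lies behind it (r.grip_point_offset is the z of the grasp point in the tool frame, in m); z points along the fingers, y is the line along which they close (so a half turn about z gives the same grasp; the last joint's range is limited). The gripper opens to 88 mm and grips with 3 to 60 N. Pads are 18 mm wide; open, the fingers measure 123 mm over their backs; the gripper's body (75 mm by 187 mm) begins 45 mm behind the grasp point.
Start: joints at [0.034, 0.689, -0.195, 1.565, 0.157, 0.902, -0.215], TCP at [0.625, 0, 0.205] pointing down, gripper open.
Joint ranges: [-3.01, 3.01], [-0.46, 2.08], [-1.47, 1.51], [0.13, 2.56], [-1, 4.14], [0.04, 2.09], [-2.66, 2.66]. Speed limits (rad/s): [2.57, 2.57, 3.14, 3.14, 3.14, 3.14, 3.14].

### API

Orientations are given as a unit quaternion [x, y, z, w].
In Python, from plant import r, optics, workorder gives the robot as it stands.
- The arm moves only by the shell command python3 -m creep 'ROWS' [FORCE]. ROWS is JSON, a list of rows, each an object of numbers: "grip": the gripper command: -1 is shut, 1 is fully open, values between are in proportion; "tx", "ty", "tz": the shift along the tool's x, y, z in cm; "spin": the turn about the tool's z in degrees. In form: [{"grip": .., "tx": .., "ty": .., "tz": .., "spin": ..}, ...]. A call has 1 to 8 rows; each row shifts and turns the commanded pose from where the row before left it, along the tool's axes as they then stand; what a row does not reach is not made up. A row lasts 1/12 s, in which the tool goes at most 41.7 mm and 7.16 degrees, less where a joint would pass 70% of its speed; a pose out of reach is approached as far as the arm can. A call with a gripper value outside its range is refused whole. The fingers move at their own pace and stop on an object; FORCE is the grip in N (left out, the last holds). Time passes only in rows, so rows that do not move let the fingers close. It gives the time, the measured TCP pose, the force, the opening and the grip force at its end, in the units of the state.
- r.get_state(): the state, without advancing time (a new reading comes with each control period).
- optics.snapshot(name): name is "scene" or "side" or "wrist"; returns (picture, depth): 480x640x3 uint8, red, green, blue; 480x640 float32, m along the optical axis (not along the pixel's ray), 0 where there is no reading.
- optics.get_calibration(name): a dict with "fx", "fy", "cx", "cy" (pixels), "extrinsics" (4x4, takes a point from world to camera coordinates). Camera axes: x right, y down, z forward; pixel columns grow to the right and rows downward; lengths in m; the calibration is good to about 2 mm. A picture is of the moment at which its call begins: read the wrist's pose just before it. get_calibration takes no time and is no camera call; for the wrist camera it gives the pose at the moment of the call.
- workorder.finish_job(): hands the job in; it is judged then, once.
The state is a dict: "clock": time; "q": joint angles; "qd": joint speeds; "joint_torque": joint torques, N m; "tool_pos": TCP position; "eef_rot": TCP orientation; "contact_force": force on the tool from outside, world axes, zero at the start; "moment": the same for the moment, N m; "opening": opening from 0.0 (shut) to 1.0 (fully open); "finger_force": force on a finger pad.
Only numpy, scipy, OpenCV 4.12 (cv2) and the standard library are available. Lean on these libraries where they do the work, as an engineer would, in place of code of your own. Each camera call takes 0.05 s, during which the arm holds its last target. There are 200 camera calls.

## Working session

There is one attempt and no reset: what is moved stays moved. The work goes in short steps, Python scripts to look and compute and a shell command to move; the robot and the scene stay as the last step left them, time stands still between calls to the robot, and variables do not carry over. Pictures are saved under pics/ and viewed, at most 10 in all, crops included, and the job is handed in when it is done.

```bash
ls; mkdir -p pics
python3 - <<'E'
from plant import r, optics
import cv2,numpy as np
print(r.get_state(), r.grip_point_offset)
ims=[]
for n in("scene","side"):
    p,d=optics.snapshot(n); np.savez(f'pics/{n}0.npz',p=p,d=d); cv2.imwrite(f'pics/{n}0.png',p[:,:,::-1])
    c=optics.get_calibration(n); print(n,c)
E
```

```text
pics
{'clock': 0.0, 'q': array([ 0.03379269,  0.68997718, -0.19447889,  1.56632979,  0.15729004,
        0.90248222, -0.21511305]), 'qd': array([ 2.20715184e-05, -6.70923397e-05,  1.29161540e-04,  3.18537852e-05,
        2.12097555e-03, -3.34232794e-04, -7.99002696e-04]), 'joint_torque': array([ 3.38560185e-04, -5.27571630e+01, -1.26686912e+00, -1.53434461e+01,
       -5.26333472e-02,  6.56995355e-03,  1.65937727e-04]), 'tool_pos': array([ 6.24317769e-01, -6.56321122e-05,  2.04017226e-01]), 'eef_rot': array([ 7.07091060e-01,  7.07121923e-01, -6.88235169e-04, -5.86623880e-04]), 'contact_force': array([-0.3106321 , -0.38940145,  0.0424339 ]), 'moment': array([ 0.02827238, -0.02806428, -0.00100963]), 'finger_force': 0.0, 'opening': 0.9980205988187779} -0.0187
scene {'fx': 485.65283119852637, 'fy': 485.65283119852637, 'cx': 319.7234425498852, 'cy': 242.4212761958988, 'extrinsics': array([[ 0.87722121, -0.47947009, -0.02431833, -0.41235507],
       [-0.22522159, -0.36626588, -0.90284248,  0.26619742],
       [ 0.42397898,  0.79746958, -0.42928322,  0.70459018],
       [ 0.        ,  0.        ,  0.        ,  1.        ]])}
side {'fx': 494.24002350811077, 'fy': 494.24002350811077, 'cx': 328.3770297136289, 'cy': 235.58692722074161, 'extrinsics': array([[-0.98898729, -0.14753427, -0.01173759,  0.55933033],
       [-0.07208896,  0.54946839, -0.83239875,  0.04778985],
       [ 0.12925677, -0.82238563, -0.55405285,  1.18262432],
       [ 0.        ,  0.        ,  0.        ,  1.        ]])}
```

View pics/scene0.png

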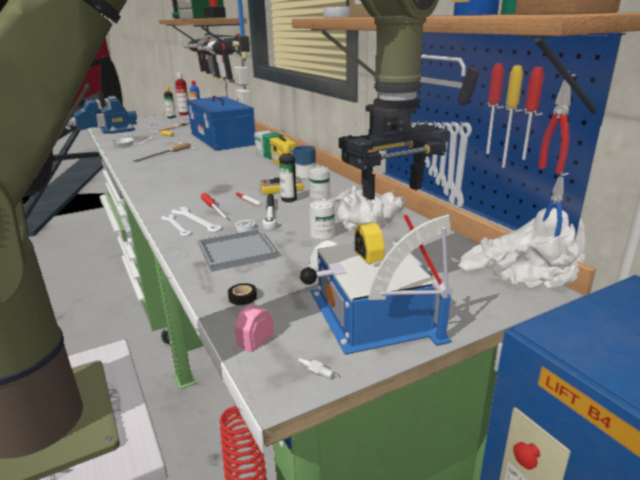

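View pics/side0.png

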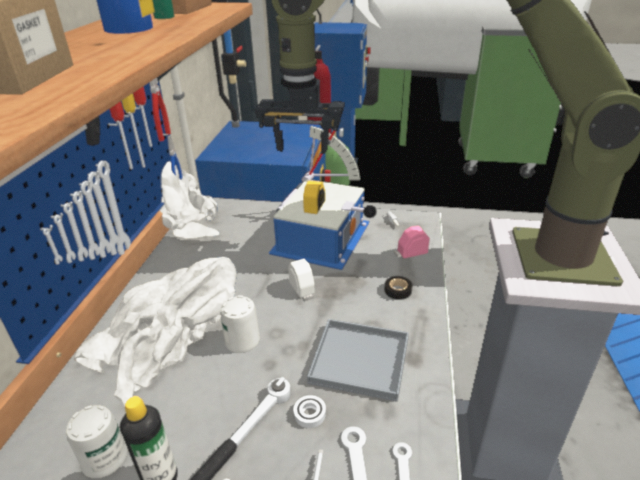

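Both views show the yellow tape standing on the flap, at scene (370,243) and side (314,197). The ball is at scene (307,276) and side (370,211), and the tray is at scene (238,250) and side (358,358). The red arm is at scene (425,252).
Things that could be taken for the tape: the pink one at scene (254,328), the white one at side (300,278), and the yellow items at scene (280,186) and (283,150). I choose the one on the flap and will check it in a crop.

```bash
cat > h.py <<'E'
import numpy as np,cv2
from plant import r, optics
def cal(n):
    c=optics.get_calibration(n); return np.array([[c['fx'],0,c['cx']],[0,c['fy'],c['cy']],[0,0,1]]),c['extrinsics']
def ray(n,uv,c=None):
    K,E=c or cal(n); d=np.linalg.inv(K)@[uv[0],uv[1],1.]; R=E[:3,:3]
    return -R.T@E[:3,3], R.T@d
def on_plane(n,uv,z,c=None,ax=2):
    o,d=ray(n,uv,c); return o+d*(z-o[ax])/d[ax]
def cross(ra,rb):
    A=np.stack([ra[1],-rb[1]],1); t=np.linalg.lstsq(A,rb[0]-ra[0],rcond=None)[0]
    p,q=ra[0]+t[0]*ra[1],rb[0]+t[1]*rb[1]; return (p+q)/2,np.linalg.norm(p-q)
def cloud(n,mask,d,c=None):
    K,E=c or cal(n); v,u=np.nonzero(mask&(d>0)); z=d[v,u]
    P=np.stack([(u-K[0,2])/K[0,0]*z,(v-K[1,2])/K[1,1]*z,z],1)
    return (P-E[:3,3])@E[:3,:3]
E
python3 - <<'E'
from h import *
S=np.load('pics/scene0.npz');T=np.load('pics/side0.npz')
a=cv2.resize(S['p'][200:360,220:460],None,fx=3,fy=3,interpolation=3)
b=cv2.resize(T['p'][120:280,250:410],None,fx=3,fy=3,interpolation=3)
cv2.imwrite('pics/crop1.png',cv2.resize(np.hstack([a[:,:,::-1],b[:,:,::-1]]),(800,320),interpolation=cv2.INTER_AREA))
for n,F,box in(('scene',S,(200,360,220,460)),('side',T,(120,280,250,410))):
    hsv=cv2.cvtColor(F['p'],cv2.COLOR_RGB2HSV);B=np.zeros((480,640),bool);B[box[0]:box[1],box[2]:box[3]]=1
    H,s,v=[hsv[...,i].astype(int) for i in range(3)]
    M={'yel':(abs(H-26)<7)&(s>150)&(v>90),'red':((H<6)|(H>174))&(s>140)&(v>80),'blue':(abs(H-110)<12)&(s>130)}
    for k,m in M.items():
        m=m&B;P=cloud(n,m,F['d']);vv,uu=np.nonzero(m)
        print(n,k,len(P),'px',uu.min(),uu.max(),vv.min(),vv.max(),np.percentile(P,[2,25,50,75,98],axis=0).round(3).tolist())
    # tray by depth: points low
E
```

```text
scene yel 695 px 356 383 223 262 [[0.572, -0.009, 0.116], [0.578, -0.005, 0.134], [0.585, 0.002, 0.151], [0.595, 0.012, 0.164], [0.604, 0.036, 0.172]]
scene red 190 px 404 440 215 283 [[0.562, -0.132, 0.119], [0.576, -0.128, 0.145], [0.603, -0.125, 0.169], [0.616, -0.119, 0.224], [0.63, -0.116, 0.247]]
scene blue 5292 px 311 449 256 353 [[0.484, -0.148, 0.005], [0.508, -0.108, 0.012], [0.551, -0.097, 0.04], [0.604, -0.086, 0.068], [0.639, 0.069, 0.095]]
side yel 425 px 304 322 182 212 [[0.577, 0.027, 0.114], [0.586, 0.048, 0.133], [0.595, 0.057, 0.153], [0.603, 0.061, 0.165], [0.611, 0.064, 0.173]]
side red 86 px 311 334 129 181 [[0.567, -1.89, -0.47], [0.606, -0.478, -0.073], [0.628, -0.127, 0.127], [0.642, -0.121, 0.166], [0.848, -0.11, 0.241]]
side blue 7005 px 250 367 120 268 [[0.499, -2.075, -0.592], [0.618, -0.351, 0.015], [0.717, -0.244, 0.061], [0.779, 0.09, 0.08], [0.875, 0.113, 0.094]]
```

View pics/crop1.png

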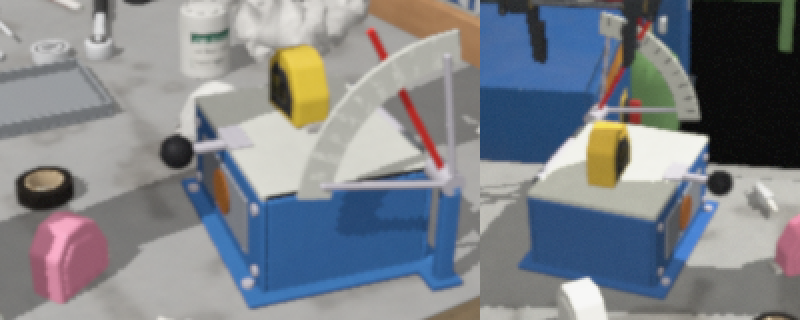

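Run:
```python
from h import *
S=np.load('pics/scene0.npz');T=np.load('pics/side0.npz')
A={}
for n,F in(('scene',S),('side',T)):
    p,d=F['p'],F['d'];full=np.ones((480,640),bool)
    K,E=cal(n);u,v=np.meshgrid(np.arange(640),np.arange(480))
    X=(np.stack([(u-K[0,2])/K[0,0]*d,(v-K[1,2])/K[1,1]*d,d],-1)-E[:3,3])@E[:3,:3]
    hsv=cv2.cvtColor(p,cv2.COLOR_RGB2HSV).astype(int);ok=d>0
    x,y,z=X[...,0],X[...,1],X[...,2]
    def rect(m,name):
        (c,s,a)=cv2.minAreaRect(X[m][:,:2].astype(np.float32));print(n,name,m.sum(),np.round(c,4),np.round(s,4),round(a,1),'z',np.median(z[m]).round(4))
    rect(ok&(abs(z-.108)<.005)&(x>.48)&(x<.7)&(abs(y)<.12)&(hsv[...,1]<60)&(hsv[...,2]>120),'flap')
    tp=ok&(z>.118)&(z<.18)&(x>.53)&(x<.66)&(y>-.04)&(y<.1);rect(tp,'tape')
    A[n]=X[tp]
    rect(ok&(z>.013)&(z<.024)&(x>.3)&(x<.65)&(y>.17)&(y<.47)&(hsv[...,1]<60),'rim')
    fl=ok&(z>.001)&(z<.024)&(x>.3)&(x<.65)&(y>.17)&(y<.47);k,l,st,cc=cv2.connectedComponentsWithStats(fl.astype(np.uint8));i=1+st[1:,4].argmax();rect(l==i,'trayall')
    m=(ok&(hsv[...,2]<70)&(x>.40)&(x<.5)&(abs(y)<.06)&(z>.07)&(z<.14)).astype(np.uint8)
    k,l,st,cc=cv2.connectedComponentsWithStats(m);i=1+st[1:,4].argmax();print(n,'ball px',cc[i],st[i]);A[n+'b']=cc[i];A[n+'box']=st[i,:2]+(st[i,2:4]-1)/2
    for nm,(a,b) in dict(plug=(.4,-.12)).items(): pass
    s=hsv[...,1]
for k in('b','box'):print('ball',cross(ray('scene',A['scene'+k]),ray('side',A['side'+k])))
c,s,a=cv2.minAreaRect(np.vstack([A['scene'],A['side']])[:,:2].astype(np.float32));print('tape both',c,s,a)
```

```text
scene flap 3074 [ 0.5709 -0.0119] [0.2285 0.1892] 77.9 z 0.1069
scene tape 947 [0.591  0.0241] [0.0696 0.0374] 81.5 z 0.1483
scene rim 558 [0.5026 0.3201] [0.3012 0.2936] 89.4 z 0.0168
scene trayall 2028 [0.4469 0.3899] [0.1578 0.16  ] 84.4 z 0.0036
scene ball px [308.09452736 275.67661692] [300 268  17  16 201]
side flap 2271 [ 0.5728 -0.0087] [0.228  0.1955] 79.5 z 0.1079
side tape 571 [0.59   0.0296] [0.0727 0.0381] 75.5 z 0.1512
side rim 1143 [0.5041 0.3159] [0.3021 0.2863] 87.6 z 0.0185
side trayall 5893 [0.4497 0.3802] [0.1895 0.1795] 82.5 z 0.0044
side ball px [369.39215686 211.12745098] [364 206  12  11 102]
ball (array([0.46274374, 0.02487546, 0.1029273 ]), np.float64(0.00029924591384247366))
ball (array([0.46253589, 0.02488918, 0.10332351]), np.float64(0.00022097001891558662))
tape both (0.5914217233657837, 0.027257105335593224) (0.07611291110515594, 0.038830921053886414) 80.03119659423828
```

Run:
```python
from h import *
c=cal('wrist');p,d=optics.snapshot('wrist');np.savez('pics/w0.npz',p=p,d=d,K=c[0],E=c[1]);cv2.imwrite('pics/w0.png',p[:,:,::-1])
print(c[1].round(3).tolist())
for uv in((328,322),(406,330),(400,398),(308,385)):print(on_plane('side',uv,.02).round(3))
```

```text
[[1.0, 0.0, -0.002, -0.624], [0.001, -0.954, 0.298, -0.042], [-0.002, -0.298, -0.954, 0.391], [0.0, 0.0, 0.0, 1.0]]
[0.518 0.321 0.02 ]
[0.366 0.323 0.02 ]
[0.373 0.484 0.02 ]
[0.529 0.478 0.02 ]
```

View pics/w0.png

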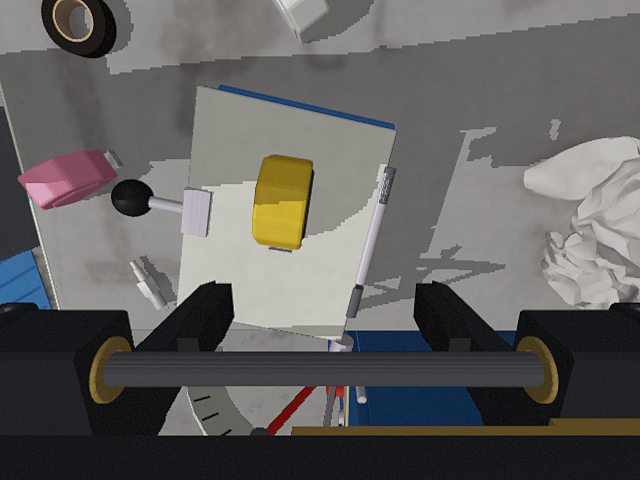

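The wrist view shows the yellow tape at (283,203), its hook toward -y at (280,249). The ball is at (132,197), the flap's far-left corner at (396,128), its near-left corner at (198,86), and the hinge rod runs from (388,170) to (355,315).

Run:
```python
from h import *
F=np.load('pics/w0.npz');c=(F['K'],F['E']);p,d=F['p'],F['d']
g=lambda uv,z:on_plane('',uv,z,c)
a,b,e=g((198,86),.108),g((396,128),.108),g((178,320),.108)
print(a,b,e,'yaw by left edge',np.degrees(np.arctan2(*(b-a)[1::-1])),'front',np.degrees(np.arctan2(*(a-e)[1::-1]))-90)
h1,h2=g((388,170),.109),g((355,305),.109);print('hinge',h1,h2,np.degrees(np.arctan2(*(h1-h2)[1::-1]))-90)
hsv=cv2.cvtColor(p,cv2.COLOR_RGB2HSV).astype(int)
m=(abs(hsv[...,0]-26)<8)&(hsv[...,1]>130)&(hsv[...,2]>60);m[:, :230]=0;m[:,340:]=0;m[270:]=0
P=cloud('',m,d,c);t=P[(P[:,2]>.12)&(P[:,2]<.18)]
print('tape',len(t),cv2.minAreaRect(t[:,:2].astype(np.float32)))
t=P[P[:,2]>.166];print('top',len(t),cv2.minAreaRect(t[:,:2].astype(np.float32)),P[:,2].max())
mb=(hsv[...,2]<60)&(np.add.outer((np.arange(480)-197)**2,(np.arange(640)-132)**2)<30**2)
v,u=np.nonzero(mb);uv=((u.min()+u.max())/2,(v.min()+v.max())/2);print('ball',uv,g(uv,.104),np.ptp(u),np.ptp(v))
# mark from scene: red line
S=np.load('pics/scene0.npz');h=cv2.cvtColor(S['p'],cv2.COLOR_RGB2HSV).astype(int)
m=((h[...,0]<6)|(h[...,0]>174))&(h[...,1]>140)&(h[...,2]>80);m[:210]=0;m[290:]=0;m[:,:400]=0;m[:,445:]=0
v,u=np.nonzero(m);ln=cv2.fitLine(np.stack([u,v],1).astype(np.float32),cv2.DIST_HUBER,0,.01,.01).ravel()
for yaw in(-11,-12,-13):
    w=np.radians(yaw);ex=np.array([np.cos(w),np.sin(w),0]);ey=np.array([-np.sin(w),np.cos(w),0])
    H=np.array([.4627,.0249,.104])+.205*ex; Pv=H-.116*ey
    pts=[]
    for q in((u[v==v.min()].mean(),v.min()),(u[v==v.max()].mean(),v.max())):
        q=ln[2:]+ln[:2]*((np.array(q)-ln[2:])@ln[:2])
        o,dd=ray('scene',q);pts.append(o+dd*((Pv-o)@ey)/(dd@ey))
    t,bq=pts; dv=t-bq; print(yaw,H.round(4),'line ang',np.arctan2(dv[2],-dv@ex).round(4),'from pivot',np.arctan2(t[2]-.104,-(t-Pv)@ex).round(4),np.linalg.norm(t-Pv).round(4),'low',(bq-Pv).round(4),len(v))
```

```text
[0.52934014 0.11088979 0.108     ] [0.6816096  0.08065045 0.108     ] [ 0.48803808 -0.09085234  0.108     ] yaw by left edge -11.232287950766436 front -11.570113880356459
hinge [0.67702897 0.04824371 0.109     ] [ 0.65376585 -0.07429498  0.109     ] -10.74929067858065
tape 4564 ((0.5953307747840881, 0.02655179798603058), (0.06677789986133575, 0.03394394367933273), 81.06458282470703)
top 3187 ((0.5955919623374939, 0.028213150799274445), (0.044150277972221375, 0.03394394367933273), 81.06458282470703) 0.17580405598707433
ball (np.float64(132.0), np.float64(197.5)) [0.46226537 0.02460776 0.104     ] 42 37
-11 [ 0.6639 -0.0142  0.104 ] line ang 1.0731 from pivot 1.0662 0.1628 low [-0.0056  0.0011  0.0081] 190
-12 [ 0.6632 -0.0177  0.104 ] line ang 1.0751 from pivot 1.0739 0.1633 low [-0.0057  0.0012  0.0104] 190
-13 [ 0.6624 -0.0212  0.104 ] line ang 1.0769 from pivot 1.0818 0.1637 low [-0.0058  0.0013  0.0127] 190
```

```bash
python3 -m creep '[{"grip":1,"tx":0.95,"ty":-1.05,"tz":0,"spin":0},{"grip":1,"tx":0.95,"ty":-1.05,"tz":0,"spin":0},{"grip":1,"tx":0.85,"ty":-1.0,"tz":0,"spin":0},{"grip":1,"tx":0,"ty":0,"tz":0,"spin":4.5},{"grip":1,"tx":0,"ty":0,"tz":0,"spin":4.5},{"grip":1,"tx":0,"ty":0,"tz":0,"spin":0},{"grip":1,"tx":0,"ty":0,"tz":0,"spin":0}]' 20
```

```text
clock: 0.73
tool_pos: [0.5939, 0.0275, 0.2047]
eef_rot: [0.76, 0.65, -0.0, 0.0]
contact_force: [-0.3, 0.9, 0.3]
opening: 1.001
finger_force: 0.0
```

```bash
python3 -m creep '[{"grip":1,"tx":0,"ty":0,"tz":2,"spin":0},{"grip":1,"tx":0,"ty":0,"tz":2,"spin":0},{"grip":1,"tx":0,"ty":0,"tz":2,"spin":0},{"grip":1,"tx":0,"ty":0,"tz":1.5,"spin":0},{"grip":1,"tx":0,"ty":0,"tz":0.7,"spin":0},{"grip":1,"tx":0,"ty":0,"tz":0,"spin":0},{"grip":-1,"tx":0,"ty":0,"tz":0,"spin":0},{"grip":-1,"tx":0,"ty":0,"tz":0,"spin":0}]' 20
python3 -m creep '[{"grip":-1,"tx":0,"ty":0,"tz":0,"spin":0},{"grip":-1,"tx":0,"ty":0,"tz":0,"spin":0},{"grip":-1,"tx":0,"ty":0,"tz":0,"spin":0},{"grip":-1,"tx":0,"ty":0,"tz":0,"spin":0},{"grip":-1,"tx":0,"ty":0,"tz":0,"spin":0},{"grip":-1,"tx":0,"ty":0,"tz":0,"spin":0}]' 20
```

```text
clock: 1.4
tool_pos: [0.5949, 0.0276, 0.1238]
eef_rot: [0.76, 0.65, 0.001, 0.001]
contact_force: [-0.2, -0.2, -0.3]
opening: 0.873
finger_force: 0.0
clock: 1.9
tool_pos: [0.594, 0.0275, 0.123]
eef_rot: [0.76, 0.649, 0.0, 0.0]
contact_force: [0.4, 0.2, -0.4]
opening: 0.419
finger_force: 0.0
```

```bash
python3 -m creep '[{"grip":-1,"tx":0,"ty":0,"tz":0,"spin":0},{"grip":-1,"tx":0,"ty":0,"tz":0,"spin":0},{"grip":-1,"tx":0,"ty":0,"tz":0,"spin":0},{"grip":-1,"tx":0,"ty":0,"tz":0,"spin":0}]' 25
```

```text
clock: 2.23
tool_pos: [0.5941, 0.0276, 0.1229]
eef_rot: [0.76, 0.649, 0.0, 0.0]
contact_force: [0.4, -1.1, 1.0]
opening: 0.385
finger_force: 25.0
```

```bash
python3 -m creep '[{"grip":-1,"tx":0,"ty":0,"tz":-0.6,"spin":0},{"grip":-1,"tx":0,"ty":0,"tz":-1.4,"spin":0},{"grip":-1,"tx":0,"ty":0,"tz":-1.8,"spin":0},{"grip":-1,"tx":0,"ty":0,"tz":-1.8,"spin":0},{"grip":-1,"tx":0,"ty":0,"tz":-1.8,"spin":0},{"grip":-1,"tx":0,"ty":0,"tz":-1.6,"spin":0},{"grip":-1,"tx":0,"ty":0,"tz":-1,"spin":0},{"grip":-1,"tx":0,"ty":0,"tz":0,"spin":0}]' 25
python3 -m creep '[{"grip":-1,"tx":1,"ty":-0.6,"tz":0,"spin":0},{"grip":-1,"tx":1.7,"ty":-1,"tz":0,"spin":0},{"grip":-1,"tx":2,"ty":-1.2,"tz":0,"spin":0},{"grip":-1,"tx":2.2,"ty":-1.3,"tz":0,"spin":0},{"grip":-1,"tx":2.2,"ty":-1.3,"tz":0,"spin":0},{"grip":-1,"tx":2.2,"ty":-1.3,"tz":0,"spin":0},{"grip":-1,"tx":2.2,"ty":-1.3,"tz":0,"spin":0},{"grip":-1,"tx":2.2,"ty":-1.3,"tz":0,"spin":0}]' 25
python3 -m creep '[{"grip":-1,"tx":2.2,"ty":-1.3,"tz":0,"spin":0},{"grip":-1,"tx":2.2,"ty":-1.3,"tz":0,"spin":0},{"grip":-1,"tx":2.2,"ty":-1.3,"tz":0,"spin":0},{"grip":-1,"tx":2.2,"ty":-1.3,"tz":0,"spin":0},{"grip":-1,"tx":2,"ty":-1.3,"tz":0,"spin":0},{"grip":-1,"tx":1.2,"ty":-0.7,"tz":0,"spin":0},{"grip":-1,"tx":0.6,"ty":-0.3,"tz":0,"spin":0},{"grip":-1,"tx":0,"ty":0,"tz":0,"spin":0}]' 25
python3 - <<'E'
from h import *
c=cal('wrist');p,d=optics.snapshot('wrist');np.savez('pics/w1.npz',p=p,d=d,K=c[0],E=c[1]);cv2.imwrite('pics/w1.png',p[:,:,::-1])
E
```

```text
clock: 2.9
tool_pos: [0.5953, 0.0277, 0.225]
eef_rot: [0.76, 0.649, 0.002, 0.001]
contact_force: [-0.7, -0.4, -0.0]
opening: 0.38
finger_force: 25.0
clock: 3.57
tool_pos: [0.5244, 0.1987, 0.2213]
eef_rot: [0.76, 0.65, -0.001, -0.001]
contact_force: [0.7, 0.1, -0.9]
opening: 0.383
finger_force: 25.0
clock: 4.23
tool_pos: [0.471, 0.3347, 0.222]
eef_rot: [0.759, 0.651, -0.001, -0.0]
contact_force: [0.1, 0.5, -1.8]
opening: 0.379
finger_force: 25.0
```

View pics/w1.png

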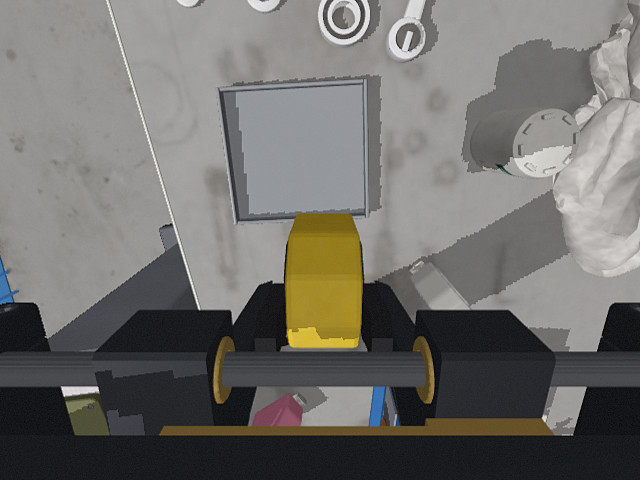

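The tape is held upright between the pads. The tray rim corners are at about (220,89), (366,81), (368,215) and (236,222).

Run:
```python
from h import *
F=np.load('pics/w1.npz');c=(F['K'],F['E'])
q=np.array([on_plane('',u,.02,c) for u in((220,89),(366,81),(368,215),(236,222))]);print(q.round(3),q.mean(0))
s=r.get_state();t=s['tool_pos'];x,y=s['eef_rot'][:2];a=2*np.arctan2(y,x)
d=q.mean(0)-t;print(t,np.degrees(a),'tx',d[0]*np.cos(a)+d[1]*np.sin(a),'ty',d[0]*np.sin(a)-d[1]*np.cos(a))
```

```text
[[0.382 0.471 0.02 ]
 [0.535 0.455 0.02 ]
 [0.521 0.312 0.02 ]
 [0.366 0.327 0.02 ]] [0.45083241 0.39143379 0.02      ]
[0.47211311 0.33283449 0.22221244] 81.02966996647372 tx 0.054564438486654585 ty -0.030157404590446513
```

```bash
python3 -m creep '[{"grip":-1,"tx":1.4,"ty":-0.8,"tz":0,"spin":0},{"grip":-1,"tx":1.4,"ty":-0.8,"tz":0,"spin":0},{"grip":-1,"tx":1.4,"ty":-0.8,"tz":0,"spin":0},{"grip":-1,"tx":1.3,"ty":-0.6,"tz":0,"spin":0},{"grip":-1,"tx":0,"ty":0,"tz":1,"spin":0},{"grip":-1,"tx":0,"ty":0,"tz":2,"spin":0},{"grip":-1,"tx":0,"ty":0,"tz":2,"spin":0},{"grip":-1,"tx":0,"ty":0,"tz":2,"spin":0}]' 25
python3 -m creep '[{"grip":-1,"tx":0,"ty":0,"tz":2,"spin":0},{"grip":-1,"tx":0,"ty":0,"tz":2,"spin":0},{"grip":-1,"tx":0,"ty":0,"tz":2,"spin":0},{"grip":-1,"tx":0,"ty":0,"tz":2,"spin":0},{"grip":-1,"tx":0,"ty":0,"tz":1.5,"spin":0},{"grip":-1,"tx":0,"ty":0,"tz":1,"spin":0},{"grip":-1,"tx":0,"ty":0,"tz":0,"spin":0},{"grip":-1,"tx":0,"ty":0,"tz":0,"spin":0}]' 25
```

```text
clock: 4.95
tool_pos: [0.4525, 0.39, 0.1514]
eef_rot: [0.761, 0.649, -0.0, 0.001]
contact_force: [-0.5, -0.1, -2.3]
opening: 0.386
finger_force: 25.0
clock: 5.62
tool_pos: [0.4518, 0.3912, 0.0474]
eef_rot: [0.761, 0.649, -0.0, 0.0]
contact_force: [0.1, -0.2, -2.0]
opening: 0.383
finger_force: 25.0
```

Needs 2.85 cm more to touch the floor.

```bash
python3 -m creep '[{"grip":-1,"tx":0,"ty":0,"tz":1,"spin":0},{"grip":-1,"tx":0,"ty":0,"tz":0.8,"spin":0},{"grip":-1,"tx":0,"ty":0,"tz":0.4,"spin":0},{"grip":-1,"tx":0,"ty":0,"tz":0.3,"spin":0},{"grip":-1,"tx":0,"ty":0,"tz":0.2,"spin":0},{"grip":-1,"tx":0,"ty":0,"tz":0.1,"spin":0},{"grip":-1,"tx":0,"ty":0,"tz":0,"spin":0},{"grip":-1,"tx":0,"ty":0,"tz":0,"spin":0}]' 25
```

```text
clock: 6.28
tool_pos: [0.4515, 0.3925, 0.02]
eef_rot: [0.76, 0.649, 0.0, 0.0]
contact_force: [0.8, 0.5, -1.3]
opening: 0.38
finger_force: 25.0
```

```bash
python3 -m creep '[{"grip":-1,"tx":0,"ty":0,"tz":0.1,"spin":0},{"grip":-1,"tx":0,"ty":0,"tz":0.05,"spin":0},{"grip":-1,"tx":0,"ty":0,"tz":0,"spin":0},{"grip":-1,"tx":0,"ty":0,"tz":0,"spin":0}]' 25
```

```text
clock: 6.62
tool_pos: [0.4516, 0.3926, 0.0189]
eef_rot: [0.76, 0.649, 0.0, 0.0]
contact_force: [-1.1, -0.7, 4.3]
opening: 0.384
finger_force: 25.0
```

```bash
python3 -m creep '[{"grip":0.3,"tx":0,"ty":0,"tz":0,"spin":0},{"grip":0.3,"tx":0,"ty":0,"tz":0,"spin":0},{"grip":0.3,"tx":0,"ty":0,"tz":0,"spin":0},{"grip":0.3,"tx":0,"ty":0,"tz":0,"spin":0},{"grip":0.3,"tx":0,"ty":0,"tz":0,"spin":0},{"grip":0.3,"tx":0,"ty":0,"tz":0,"spin":0}]' 25
python3 -m creep '[{"grip":0.3,"tx":0,"ty":0,"tz":-1,"spin":0},{"grip":0.3,"tx":0,"ty":0,"tz":-2,"spin":0},{"grip":0.3,"tx":0,"ty":0,"tz":-2,"spin":0},{"grip":0.3,"tx":0,"ty":0,"tz":-2,"spin":0},{"grip":0.3,"tx":0,"ty":0,"tz":-2,"spin":0},{"grip":0.3,"tx":0,"ty":0,"tz":-2,"spin":0},{"grip":0.3,"tx":0,"ty":0,"tz":-2,"spin":0},{"grip":0.3,"tx":0,"ty":0,"tz":-2,"spin":0}]' 25
python3 -m creep '[{"grip":0.3,"tx":0,"ty":0,"tz":-2,"spin":0},{"grip":0.3,"tx":0,"ty":0,"tz":-2,"spin":0},{"grip":0.3,"tx":0,"ty":0,"tz":-1,"spin":0},{"grip":0.3,"tx":0,"ty":0,"tz":0,"spin":0},{"grip":0.3,"tx":0,"ty":0,"tz":0,"spin":0}]' 25
python3 - <<'E'
from h import *
p,d=optics.snapshot('side');q=optics.snapshot('wrist')[0]
cv2.imwrite('pics/rel.png',np.hstack([cv2.resize(p[270:430,260:460],(400,320)),cv2.resize(q,(400,320))])[:,:,::-1])
E
```

```text
clock: 7.12
tool_pos: [0.4513, 0.3923, 0.0182]
eef_rot: [0.76, 0.649, -0.0, 0.0]
contact_force: [0.1, -0.8, -0.3]
opening: 0.648
finger_force: 0.0
clock: 7.78
tool_pos: [0.4512, 0.3922, 0.1702]
eef_rot: [0.76, 0.649, 0.0, 0.0]
contact_force: [0.3, 0.0, 0.6]
opening: 0.648
finger_force: 0.0
clock: 8.2
tool_pos: [0.4513, 0.3923, 0.2185]
eef_rot: [0.76, 0.649, 0.0, 0.0]
contact_force: [-1.1, 0.1, -0.0]
opening: 0.655
finger_force: 0.0
```

View pics/rel.png

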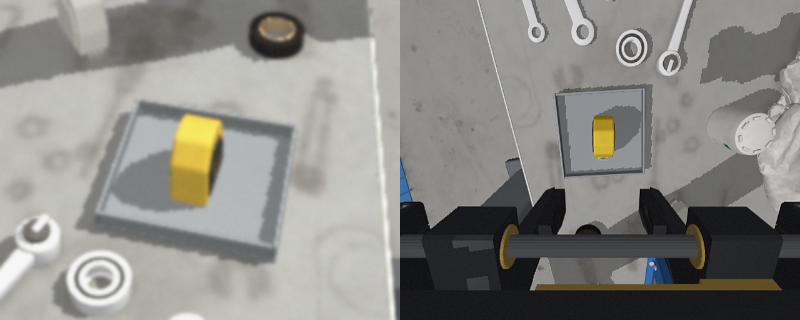

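The tape stands upright inside the tray. Now the ball handle.

Run:
```python
from h import *
s=r.get_state();print(s['q'].round(2),s['tool_pos'])
```

```text
[-0.72  0.63 -0.12  1.64  0.09  0.88 -1.04] [0.45065898 0.39160701 0.21712634]
```

```bash
python3 -m creep '[{"grip":1,"tx":-1,"ty":0.2,"tz":0,"spin":0},{"grip":1,"tx":-1.8,"ty":0.35,"tz":0,"spin":0},{"grip":1,"tx":-1.8,"ty":0.35,"tz":0,"spin":0},{"grip":1,"tx":-1.8,"ty":0.35,"tz":0,"spin":0},{"grip":1,"tx":-1.8,"ty":0.35,"tz":0,"spin":0},{"grip":1,"tx":-1.8,"ty":0.35,"tz":0,"spin":0},{"grip":1,"tx":-1.8,"ty":0.35,"tz":0,"spin":0},{"grip":1,"tx":-1.8,"ty":0.35,"tz":0,"spin":0}]' 20
python3 -m creep '[{"grip":1,"tx":-1.8,"ty":0.35,"tz":0,"spin":0},{"grip":1,"tx":-1.8,"ty":0.35,"tz":0,"spin":0},{"grip":1,"tx":-1.8,"ty":0.35,"tz":0,"spin":0},{"grip":1,"tx":-1.8,"ty":0.35,"tz":0,"spin":0},{"grip":1,"tx":-1.8,"ty":0.35,"tz":0,"spin":0},{"grip":1,"tx":-1.8,"ty":0.35,"tz":0,"spin":0},{"grip":1,"tx":-1.8,"ty":0.35,"tz":0,"spin":0},{"grip":1,"tx":-1.8,"ty":0.35,"tz":0,"spin":0}]' 20
python3 -m creep '[{"grip":1,"tx":-1.8,"ty":0.35,"tz":0,"spin":0},{"grip":1,"tx":-1.8,"ty":0.35,"tz":0,"spin":0},{"grip":1,"tx":-1.8,"ty":0.35,"tz":0,"spin":0},{"grip":1,"tx":-1,"ty":0.2,"tz":0,"spin":0},{"grip":1,"tx":0,"ty":0,"tz":0,"spin":-5},{"grip":1,"tx":0,"ty":0,"tz":0,"spin":-6},{"grip":1,"tx":0,"ty":0,"tz":0,"spin":-6},{"grip":1,"tx":0,"ty":0,"tz":0,"spin":-6}]' 20
python3 -m creep '[{"grip":1,"tx":0,"ty":0,"tz":0,"spin":-6},{"grip":1,"tx":0,"ty":0,"tz":0,"spin":-6},{"grip":1,"tx":0,"ty":0,"tz":0,"spin":-6},{"grip":1,"tx":0,"ty":0,"tz":0,"spin":-6},{"grip":1,"tx":0,"ty":0,"tz":0,"spin":-6},{"grip":1,"tx":0,"ty":0,"tz":0,"spin":-6},{"grip":1,"tx":0,"ty":0,"tz":0,"spin":-6},{"grip":1,"tx":0,"ty":0,"tz":0,"spin":-6}]' 20
python3 -m creep '[{"grip":1,"tx":0,"ty":0,"tz":0,"spin":-6},{"grip":1,"tx":0,"ty":0,"tz":0,"spin":-6},{"grip":1,"tx":0,"ty":0,"tz":0,"spin":-4.7},{"grip":1,"tx":0,"ty":0,"tz":0,"spin":0},{"grip":1,"tx":0,"ty":0,"tz":0,"spin":0}]' 20
cat >> h.py <<'E'
def togo(p):
    s=r.get_state();t=s['tool_pos'];x,y=s['eef_rot'][:2];a=2*np.arctan2(y,x);d=np.array(p)-t
    print(t.round(4),'a',np.degrees(a).round(2),'cm tx,ty,tz',(100*np.array([d[0]*np.cos(a)+d[1]*np.sin(a),d[0]*np.sin(a)-d[1]*np.cos(a),-d[2]])).round(2))
E
python3 -c "
from h import *
togo((.4625,.0247,.0853))
print(r.get_state()['q'].round(2))
c=cal('wrist');p,d=optics.snapshot('wrist');np.savez('pics/w2.npz',p=p,d=d,K=c[0],E=c[1]);cv2.imwrite('pics/w2.png',p[:,:,::-1])"
```

```text
clock: 8.97
tool_pos: [0.4555, 0.2516, 0.2174]
eef_rot: [0.761, 0.649, -0.001, 0.0]
contact_force: [0.5, 0.0, 0.4]
opening: 1.002
finger_force: 0.0
clock: 9.63
tool_pos: [0.4603, 0.1053, 0.2175]
eef_rot: [0.761, 0.649, -0.001, -0.0]
contact_force: [0.9, -0.5, -0.7]
opening: 1.001
finger_force: 0.0
clock: 10.3
tool_pos: [0.463, 0.0419, 0.2178]
eef_rot: [0.614, 0.79, -0.0, -0.0]
contact_force: [0.0, -0.3, -0.1]
opening: 1.0
finger_force: 0.0
clock: 10.97
tool_pos: [0.463, 0.0419, 0.2178]
eef_rot: [0.239, 0.971, -0.0, -0.001]
contact_force: [-0.4, -0.2, 0.2]
opening: 1.001
finger_force: 0.0
clock: 11.38
tool_pos: [0.4632, 0.0419, 0.2179]
eef_rot: [0.1, 0.995, 0.0, -0.001]
contact_force: [0.1, -0.7, 0.4]
opening: 1.001
finger_force: 0.0
[0.4632 0.0419 0.2179] a 168.56 cm tx,ty,tz [-0.27 -1.7  13.26]
[ 0.22  0.52 -0.62  2.    0.43  0.76  0.71]
```

View pics/w2.png

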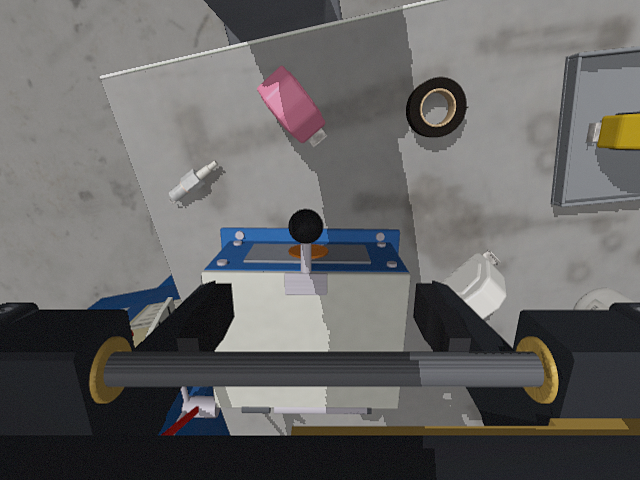

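The tool is square to the case: its front edge lies level in the image. The ball is at (306,226) and nothing is in the fingers' way.

Run:
```python
from h import *
F=np.load('pics/w2.npz');c=(F['K'],F['E'])
b=on_plane('',(306,226),.104,c);print(b);togo((b[0],b[1],.0853))
a,e=on_plane('',(202,272),.108,c),on_plane('',(409,273),.108,c);print('yaw',np.degrees(np.arctan2(*(e-a)[1::-1]))-90,np.linalg.norm(e-a),(a+e)/2)
h=(on_plane('',(241,410),.107,c),on_plane('',(370,411),.107,c));print(h,np.degrees(np.arctan2(*(h[1]-h[0])[1::-1]))-90)
```

```text
[0.46359305 0.0251781  0.104     ]
[0.4633 0.0419 0.218 ] a 168.57 cm tx,ty,tz [-0.36 -1.64 13.27]
yaw -11.700363148576798 0.19454622402183203 [0.50671423 0.01553153 0.108     ]
(array([ 0.65121667, -0.08784785,  0.107     ]), array([0.68021825, 0.04934411, 0.107     ])) -11.936263962233653
```

```bash
python3 -m creep '[{"grip":1,"tx":-0.15,"ty":-0.85,"tz":0,"spin":0},{"grip":1,"tx":-0.15,"ty":-0.8,"tz":0,"spin":0},{"grip":1,"tx":0,"ty":0,"tz":2,"spin":0},{"grip":1,"tx":0,"ty":0,"tz":2,"spin":0},{"grip":1,"tx":0,"ty":0,"tz":2,"spin":0},{"grip":1,"tx":0,"ty":0,"tz":2,"spin":0},{"grip":1,"tx":0,"ty":0,"tz":2,"spin":0},{"grip":1,"tx":0,"ty":0,"tz":1.5,"spin":0}]' 20
python3 -m creep '[{"grip":1,"tx":0,"ty":0,"tz":1.2,"spin":0},{"grip":1,"tx":0,"ty":0,"tz":0.5,"spin":0},{"grip":1,"tx":0,"ty":0,"tz":0,"spin":0},{"grip":1,"tx":0,"ty":0,"tz":0,"spin":0}]' 20
python3 -c "
from h import *
togo((.463,.025,.0853))"
```

```text
clock: 12.1
tool_pos: [0.4629, 0.024, 0.102]
eef_rot: [0.099, 0.995, -0.0, -0.001]
contact_force: [-0.2, -0.3, 0.7]
opening: 0.996
finger_force: 0.0
clock: 12.43
tool_pos: [0.4636, 0.0249, 0.0866]
eef_rot: [0.099, 0.995, -0.0, 0.0]
contact_force: [-0.4, 0.2, -0.4]
opening: 1.004
finger_force: 0.0
[0.4636 0.0249 0.0866] a 168.66 cm tx,ty,tz [0.06 0.   0.13]
```

```bash
python3 -m creep '[{"grip":-1,"tx":0,"ty":0,"tz":0.1,"spin":0},{"grip":-1,"tx":0,"ty":0,"tz":0,"spin":0},{"grip":-1,"tx":0,"ty":0,"tz":0,"spin":0},{"grip":-1,"tx":0,"ty":0,"tz":0,"spin":0},{"grip":-1,"tx":0,"ty":0,"tz":0,"spin":0},{"grip":-1,"tx":0,"ty":0,"tz":0,"spin":0},{"grip":-1,"tx":0,"ty":0,"tz":0,"spin":0},{"grip":-1,"tx":0,"ty":0,"tz":0,"spin":0}]' 20
python3 -m creep '[{"grip":-1,"tx":0,"ty":0,"tz":0,"spin":0},{"grip":-1,"tx":0,"ty":0,"tz":0,"spin":0},{"grip":-1,"tx":0,"ty":0,"tz":0,"spin":0},{"grip":-1,"tx":0,"ty":0,"tz":0,"spin":0},{"grip":-1,"tx":0,"ty":0,"tz":0,"spin":0}]' 20
python3 -c "
from h import *
togo((.463,.025,.0853))"
```

```text
clock: 13.1
tool_pos: [0.4634, 0.0253, 0.0854]
eef_rot: [0.098, 0.995, 0.0, 0.0]
contact_force: [0.2, 0.2, -0.4]
opening: 0.416
finger_force: 0.0
clock: 13.52
tool_pos: [0.4636, 0.0253, 0.0857]
eef_rot: [0.098, 0.995, -0.0, 0.0]
contact_force: [-1.1, -0.6, 12.1]
opening: 0.036
finger_force: 7.1
[0.4636 0.0253 0.0857] a 168.7 cm tx,ty,tz [ 0.05 -0.04  0.04]
```

The opening of 0.036 means the ball slipped out of the grip. I'll look.

Run:
```python
from h import *
p,d=optics.snapshot('side');q=optics.snapshot('scene')[0]
cv2.imwrite('pics/slip.png',np.hstack([cv2.resize(p[120:280,290:440],(400,427),interpolation=2),cv2.resize(q[200:360,230:380],(400,427),interpolation=2)])[:,:,::-1])
print(r.get_state()['contact_force'],r.get_state()['opening'])
```

```text
[-0.80187678 -1.35644111  9.31657927] 0.0008824430291946427
```

View pics/slip.png

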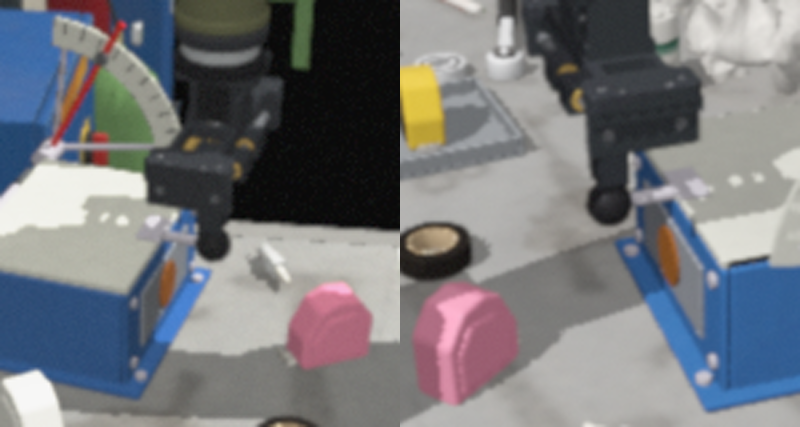

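Run:
```python
from h import *
s=r.get_state();t=s['tool_pos'];print(t,s['eef_rot'].round(4),s['opening'],s['contact_force'].round(1),s['q'].round(3))
for n in('scene','side'):
    K,E=cal(n);
    for P in(t,t+[0,0,.0187],t+[0,0,.04],[.463,.025,.104]):
        c=K@(E[:3,:3]@P+E[:3,3]);print(n,(c[:2]/c[2]).round(1),c[2].round(4))
    p,d=optics.snapshot(n)
    if n=='scene':
        print(p[262:296:2,296:318:3].max(-1));print(d[262:296:2,296:318:3].round(3))
```

```text
[0.46386622 0.02537828 0.08606746] [ 9.840e-02  9.951e-01 -0.000e+00  7.000e-04] 0.0008824430291946427 [-0.8 -1.4  9.3] [ 0.085  0.721 -0.383  2.14   0.687  0.401  0.518]
scene [308.9 283.4] 0.8846
scene [308.6 274.5] 0.8765
scene [308.1 264. ] 0.8674
scene [308.2 275.1] 0.8762
[[166 169  50  49  48  50  56 174]
 [160 167  60  50  49  49  56 169]
 [154 161  90  44  52  49  55 172]
 [153 156 139  45  51  46  55 167]
 [147 143  79  34  35  34  61 145]
 [141 134  34  36  43  42  33 139]
 [141 124  26  57  55  43  32 133]
 [142 109  27  53  52  41  32 102]
 [150 122  33  43  42  35  29 120]
 [157 148  51  36  36  30  36 138]
 [160 157 116  34  34  29 105 143]
 [158 159 154 111  93 113 153 139]
 [152 162 157 153 150 143 120 112]
 [149 151 151 146 128 108 112 114]
 [142 142 120 110 108 117 131 128]
 [114 108 113 115 116 113 138 145]
 [103 112 117 122 119 110 124 140]]
[[1.151 1.153 0.87  0.844 0.85  0.849 0.851 0.968]
 [1.139 1.14  0.872 0.846 0.849 0.853 0.856 1.099]
 [1.133 1.131 0.875 0.849 0.851 0.855 0.854 1.1  ]
 [1.121 1.125 1.126 0.852 0.854 0.857 0.856 1.106]
 [1.113 1.113 0.87  0.854 0.858 0.867 0.875 1.111]
 [1.104 1.103 0.867 0.862 0.86  0.862 0.866 0.881]
 [1.094 1.097 0.865 0.863 0.    0.863 0.866 0.875]
 [1.088 1.092 0.865 0.861 0.862 0.862 0.866 0.879]
 [1.08  1.077 0.863 0.863 0.86  0.861 0.865 1.076]
 [1.072 1.068 0.868 0.865 0.861 0.867 0.869 1.071]
 [1.064 1.065 0.871 0.865 0.868 0.865 1.06  1.06 ]
 [1.056 1.056 1.054 0.879 0.87  1.054 1.058 1.055]
 [1.052 1.052 1.048 1.05  1.048 1.046 1.047 1.046]
 [1.042 1.042 1.042 1.036 1.04  1.039 1.04  1.039]
 [1.034 1.033 1.035 1.031 1.033 1.019 1.015 1.017]
 [1.028 1.028 1.029 1.024 1.024 1.012 1.009 1.003]
 [1.018 1.021 1.018 1.018 1.021 1.013 0.998 0.995]]
side [368.7 217.3] 1.174
side [369.  210.6] 1.1637
side [369.3 202.7] 1.1519
side [369.3 210.8] 1.1643
```

Run:
```python
from h import *
F=np.load('pics/scene0.npz');h=cv2.cvtColor(F['p'],cv2.COLOR_RGB2HSV).astype(int)
m=(h[...,2]<75);m[:140]=0;m[215:]=0;m[:,:355]=0;m[:,440:]=0
P=cloud('scene',m,F['d']);P=P[(abs(P[:,0]-.624)<.09)&(abs(P[:,1])<.04)&(P[:,2]>.17)]
for x in(.571,.677):
    Q=P[abs(P[:,0]-x)<.02];print('finger',x,len(Q),'zmin',np.sort(Q[:,2])[:8].round(3))
# now: columns of finger
p,d=optics.snapshot('scene')
m=np.zeros((480,640),bool);m[225:295,296:322]=1
P=cloud('scene',m,d);P=P[abs(P[:,0]-.464)<.03]
for z in np.arange(.08,.17,.006):
    Q=P[abs(P[:,2]-z)<.003]
    if len(Q):print(z.round(3),len(Q),'x',np.percentile(Q[:,0],[5,95]).round(3),'y',np.percentile(Q[:,1],[5,50,95]).round(3))
```

```text
finger 0.571 582 zmin [0.24  0.24  0.241 0.241 0.242 0.242 0.242 0.243]
finger 0.677 735 zmin [0.238 0.239 0.239 0.24  0.24  0.24  0.24  0.24 ]
0.092 13 x [0.451 0.462] y [0.011 0.015 0.022]
0.098 38 x [0.447 0.474] y [0.01  0.013 0.022]
0.104 65 x [0.447 0.483] y [0.009 0.014 0.022]
0.11 81 x [0.448 0.481] y [0.01  0.015 0.027]
0.116 44 x [0.45 0.47] y [0.014 0.018 0.028]
0.122 31 x [0.451 0.469] y [0.01  0.014 0.035]
0.128 39 x [0.452 0.469] y [0.009 0.012 0.034]
0.134 40 x [0.45  0.468] y [0.009 0.011 0.037]
0.14 42 x [0.45  0.469] y [0.007 0.01  0.014]
0.146 16 x [0.451 0.469] y [0.008 0.01  0.012]
```

The depth data show the real fingertips about 34 mm above the reported TCP, both now and at the start. The fingers therefore closed just on top of the ball. I'll raise a little, open, go down 34 mm further and grip again.

```bash
python3 -m creep '[{"grip":-1,"tx":0,"ty":0,"tz":-0.5,"spin":0},{"grip":1,"tx":0,"ty":0,"tz":-0.5,"spin":0},{"grip":1,"tx":0,"ty":0,"tz":0,"spin":0},{"grip":1,"tx":0,"ty":0,"tz":0,"spin":0},{"grip":1,"tx":0,"ty":0,"tz":0,"spin":0},{"grip":1,"tx":0,"ty":0,"tz":0,"spin":0},{"grip":1,"tx":0,"ty":0,"tz":0,"spin":0},{"grip":1,"tx":0,"ty":0,"tz":0,"spin":0}]' 20
python3 -m creep '[{"grip":1,"tx":0,"ty":0,"tz":0,"spin":0},{"grip":1,"tx":0,"ty":0,"tz":0,"spin":0},{"grip":1,"tx":0,"ty":0,"tz":0,"spin":0},{"grip":1,"tx":0,"ty":0,"tz":0,"spin":0},{"grip":1,"tx":0,"ty":0,"tz":0,"spin":0}]' 20
python3 - <<'E'
from h import *
s=r.get_state();t=s['tool_pos']
p,d=optics.snapshot('scene')
K,E=cal('scene');m=np.zeros((480,640),bool);m[200:310,270:350]=1
P=cloud('scene',m&(p.max(-1)<75),d);P=P[abs(P[:,0]-.464)<.03]
for y0 in(-.028,.078):
    Q=P[abs(P[:,1]-y0)<.02]
    if len(Q):print('tip',t,len(Q),np.sort(Q[:,2])[:6].round(3),np.percentile(Q[:,1],[5,95]),np.percentile(Q[:,0],[5,95]))
E
```

```text
clock: 14.43
tool_pos: [0.4633, 0.0253, 0.0952]
eef_rot: [0.098, 0.995, -0.0, -0.0]
contact_force: [-1.0, 0.5, 0.0]
opening: 0.508
finger_force: 0.0
clock: 14.85
tool_pos: [0.4634, 0.0253, 0.0953]
eef_rot: [0.098, 0.995, 0.0, 0.0]
contact_force: [-0.1, -0.1, 0.0]
opening: 0.89
finger_force: 0.0
tip [0.46342219 0.02533442 0.09533688] 880 [0.128 0.129 0.129 0.13  0.13  0.13 ] [-0.04098613 -0.01084457] [0.43745435 0.46976226]
tip [0.46342219 0.02533442 0.09533688] 193 [0.13  0.13  0.132 0.132 0.133 0.133] [0.06463292 0.09611367] [0.43952813 0.46628369]
```

```bash
python3 -m creep '[{"grip":1,"tx":0,"ty":0,"tz":0.8,"spin":0},{"grip":1,"tx":0,"ty":0,"tz":0.8,"spin":0},{"grip":1,"tx":0,"ty":0,"tz":0.8,"spin":0},{"grip":1,"tx":0,"ty":0,"tz":0.8,"spin":0},{"grip":1,"tx":0,"ty":0,"tz":0.8,"spin":0},{"grip":1,"tx":0,"ty":0,"tz":0.4,"spin":0},{"grip":-1,"tx":0,"ty":0,"tz":0,"spin":0},{"grip":-1,"tx":0,"ty":0,"tz":0,"spin":0}]' 20
python3 -m creep '[{"grip":-1,"tx":0,"ty":0,"tz":0,"spin":0},{"grip":-1,"tx":0,"ty":0,"tz":0,"spin":0},{"grip":-1,"tx":0,"ty":0,"tz":0,"spin":0},{"grip":-1,"tx":0,"ty":0,"tz":0,"spin":0},{"grip":-1,"tx":0,"ty":0,"tz":0,"spin":0},{"grip":-1,"tx":0,"ty":0,"tz":0,"spin":0},{"grip":-1,"tx":0,"ty":0,"tz":0,"spin":0},{"grip":-1,"tx":0,"ty":0,"tz":0,"spin":0}]' 20
python3 -m creep '[{"grip":-1,"tx":0,"ty":0,"tz":0,"spin":0},{"grip":-1,"tx":0,"ty":0,"tz":0,"spin":0},{"grip":-1,"tx":0,"ty":0,"tz":0,"spin":0}]' 20
```

```text
clock: 15.57
tool_pos: [0.4632, 0.0254, 0.051]
eef_rot: [0.098, 0.995, -0.0, -0.0]
contact_force: [0.3, 0.1, 0.1]
opening: 0.875
finger_force: 0.0
clock: 16.23
tool_pos: [0.4635, 0.0252, 0.0514]
eef_rot: [0.099, 0.995, -0.0, 0.0]
contact_force: [0.0, -0.7, 1.4]
opening: 0.338
finger_force: 19.8
clock: 16.48
tool_pos: [0.4635, 0.0252, 0.0514]
eef_rot: [0.098, 0.995, -0.0, 0.0]
contact_force: [-0.0, -1.3, 1.8]
opening: 0.34
finger_force: 19.8
```

```bash
python3 -m creep '[{"grip":-1,"tx":-0.03,"ty":0,"tz":-0.9,"spin":0},{"grip":-1,"tx":-0.05,"ty":0,"tz":-0.93,"spin":0},{"grip":-1,"tx":-0.1,"ty":0,"tz":-0.9,"spin":0},{"grip":-1,"tx":-0.14,"ty":0,"tz":-0.91,"spin":0},{"grip":-1,"tx":-0.18,"ty":0,"tz":-0.89,"spin":0},{"grip":-1,"tx":-0.22,"ty":0,"tz":-0.89,"spin":0},{"grip":-1,"tx":0,"ty":0,"tz":0,"spin":0},{"grip":-1,"tx":0,"ty":0,"tz":0,"spin":0}]' 25
```

```text
clock: 17.15
tool_pos: [0.4701, 0.0238, 0.1053]
eef_rot: [0.099, 0.995, 0.0, -0.0]
contact_force: [0.0, -0.7, -2.5]
opening: 0.342
finger_force: 25.0
```

```bash
python3 -m creep '[{"grip":-1,"tx":-0.26,"ty":0,"tz":-0.88,"spin":0},{"grip":-1,"tx":-0.3,"ty":0,"tz":-0.86,"spin":0},{"grip":-1,"tx":-0.34,"ty":0,"tz":-0.85,"spin":0},{"grip":-1,"tx":-0.37,"ty":0,"tz":-0.83,"spin":0},{"grip":-1,"tx":-0.41,"ty":0,"tz":-0.82,"spin":0},{"grip":-1,"tx":-0.45,"ty":0,"tz":-0.79,"spin":0},{"grip":-1,"tx":0,"ty":0,"tz":0,"spin":0},{"grip":-1,"tx":0,"ty":0,"tz":0,"spin":0}]' 25
python3 -m creep '[{"grip":-1,"tx":-0.48,"ty":0,"tz":-0.78,"spin":0},{"grip":-1,"tx":-0.52,"ty":0,"tz":-0.75,"spin":0},{"grip":-1,"tx":-0.55,"ty":0,"tz":-0.73,"spin":0},{"grip":-1,"tx":-0.58,"ty":0,"tz":-0.7,"spin":0},{"grip":-1,"tx":-0.61,"ty":0,"tz":-0.68,"spin":0},{"grip":-1,"tx":-0.65,"ty":0,"tz":-0.65,"spin":0},{"grip":-1,"tx":0,"ty":0,"tz":0,"spin":0},{"grip":-1,"tx":0,"ty":0,"tz":0,"spin":0}]' 25
```

```text
clock: 17.82
tool_pos: [0.4904, 0.0194, 0.1551]
eef_rot: [0.099, 0.995, -0.0, -0.001]
contact_force: [-2.3, 0.2, -1.0]
opening: 0.338
finger_force: 25.0
clock: 18.48
tool_pos: [0.5232, 0.0124, 0.1979]
eef_rot: [0.099, 0.995, -0.001, -0.001]
contact_force: [-3.1, -1.3, 0.8]
opening: 0.341
finger_force: 24.8
```

```bash
python3 -m creep '[{"grip":-1,"tx":-0.67,"ty":0,"tz":-0.62,"spin":0},{"grip":-1,"tx":-0.7,"ty":0,"tz":-0.59,"spin":0},{"grip":-1,"tx":-0.72,"ty":0,"tz":-0.56,"spin":0},{"grip":-1,"tx":-0.75,"ty":0,"tz":-0.52,"spin":0},{"grip":-1,"tx":-0.77,"ty":0,"tz":-0.49,"spin":0},{"grip":-1,"tx":-0.79,"ty":0,"tz":-0.46,"spin":0},{"grip":-1,"tx":0,"ty":0,"tz":0,"spin":0},{"grip":-1,"tx":0,"ty":0,"tz":0,"spin":0}]' 25
python3 - <<'E'
from h import *
print(r.get_state()['tool_pos'])
for n in('scene','side'):
    p,d=optics.snapshot(n);np.savez(f'pics/{n}1.npz',p=p,d=d);cv2.imwrite(f'pics/{n}1.png',p[:,:,::-1])
a=cv2.imread('pics/scene1.png')[120:360,270:470];b=cv2.imread('pics/side1.png')[90:330,230:430]
cv2.imwrite('pics/up.png',np.hstack([cv2.resize(a,(400,480),interpolation=2),cv2.resize(b,(400,480),interpolation=2)]))
E
```

```text
clock: 19.15
tool_pos: [0.5672, 0.003, 0.2306]
eef_rot: [0.099, 0.995, -0.001, -0.001]
contact_force: [-3.3, -2.7, 3.9]
opening: 0.341
finger_force: 24.6
[0.5671733  0.00298896 0.23060463]
```

View pics/up.png

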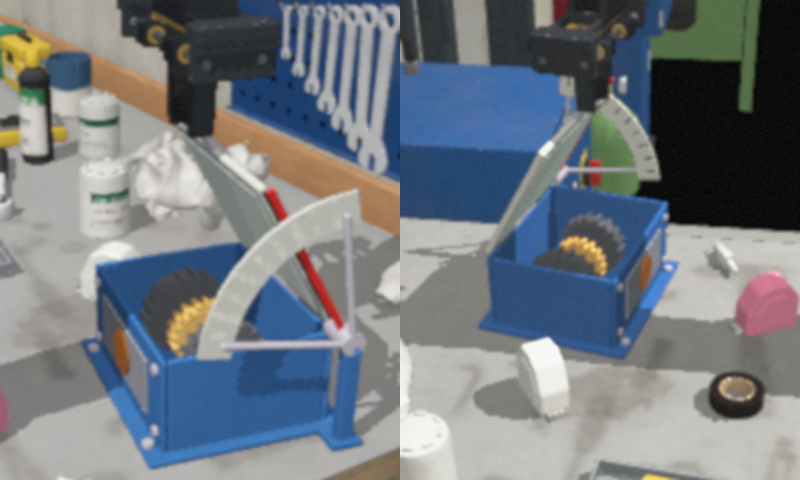

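The flap is up and lies nearly along the red arm: in the scene view the arm runs along the flap's right edge. Now a finer comparison.

Run:
```python
from h import *
w=np.radians(-11.5);ex=np.array([np.cos(w),np.sin(w),0]);ey=np.array([-np.sin(w),np.cos(w),0])
H=np.array([.463,.025,.104])+.205*ex
for n in('scene','side'):
  for k in(0,1):
    F=np.load(f'pics/{n}{k}.npz');p,d=F['p'],F['d'];hs=cv2.cvtColor(p,cv2.COLOR_RGB2HSV).astype(int)
    m=((hs[...,0]<6)|(hs[...,0]>174))&(hs[...,1]>130)&(hs[...,2]>70)
    v,u=np.nonzero(m);K,E=cal(n);R=E[:3,:3];o=-R.T@E[:3,3]
    D=(np.linalg.inv(K)@np.stack([u,v,np.ones(len(u))])).T@R
    X=o+D*(((H-.116*ey-o)@ey)/(D@ey))[:,None]
    a,z=-(X-H)@ex,X[:,2]-.104;rr=np.hypot(a,z);th=np.arctan2(z,a)
    s=(rr>.05)&(rr<.172)&(th>.4)&(th<1.3)&(abs(d[v,u]-D[:,:]@R[2]*((X-o)[:,0]/D[:,0]))<.03)
    if s.sum()<15:print(n,k,'few',s.sum());continue
    f=cv2.fitLine(np.stack([a,z],1)[s].astype(np.float32),cv2.DIST_HUBER,0,.001,.001).ravel()
    print(n,k,'mark n',s.sum(),'line',np.arctan2(abs(f[1]),abs(f[0])).round(4),'offset',(f[2]*f[1]-f[3]*f[0]).round(4),'mean th',th[s].mean().round(4),'rmax',rr[s].max().round(3))
  # flap plane
  K,E=cal(n);F=np.load(f'pics/{n}1.npz');P=cloud(n,np.ones((480,640),bool),F['d']);q=P-H
  a,b,z=-q@ex,q@ey,q[:,2]
  rr=np.hypot(a,z);th=np.arctan2(z,a);s=(rr>.03)&(rr<.15)&(abs(b)<.09)&(abs(rr*np.sin(th-1.06))<.012)
  for _ in(0,1):
    A=np.stack([a,b,z],1)[s];c=A.mean(0);N=np.linalg.svd(A-c)[2][2];N*=np.sign(N[0]);res=(np.stack([a,b,z],1)-c)@N;s&=abs(res)<.003
  print(n,'flap n',s.sum(),'angle',np.arctan2(N[0],-N[2]).round(4),'normal',N.round(3),'dist to axis',(c@N).round(4))
t=r.get_state()['tool_pos'];dt=t-[.4635,.0252,.0514];print('tcp ang',np.arctan2(dt[2],.205-dt@ex))
```

```text
scene 0 mark n 140 line 1.077 offset 0.0013 mean th 1.0618 rmax 0.165
scene 1 mark n 170 line 1.0741 offset 0.0018 mean th 1.0537 rmax 0.164
scene flap n 889 angle 1.0425 normal [ 0.864  0.    -0.504] dist to axis 0.0034
side 0 mark n 35 line 1.0831 offset 0.0016 mean th 1.0658 rmax 0.158
side 1 few 3
side flap n 477 angle 1.0426 normal [ 0.864  0.011 -0.504] dist to axis 0.0031
tcp ang 1.0637610227768488
```

Run:
```python
from h import *
w=np.radians(-11.5);ex=np.array([np.cos(w),np.sin(w),0]);ey=np.array([-np.sin(w),np.cos(w),0])
H=np.array([.463,.025,.104])+.205*ex
for n in('scene','side'):
  F=np.load(f'pics/{n}0.npz');P=cloud(n,np.ones((480,640),bool),F['d']);q=P-H
  a,b,z=-q@ex,q@ey,q[:,2];s=(a>.02)&(a<.15)&(abs(b)<.09)&(abs(z-.004)<.006)
  for _ in(0,1):
    A=np.stack([a,b,z],1)[s];c=A.mean(0);N=np.linalg.svd(A-c)[2][2];N*=np.sign(N[2]);s&=abs((np.stack([a,b,z],1)-c)@N)<.003
  print(n,'shut flap',s.sum(),'angle',-N[0]/N[2],'z',c[2])
  # raised: silhouette of left edge (b=.099), ray-cast: flap pixels from cloud, leftmost boundary
  F=np.load(f'pics/{n}1.npz');d=F['d'];K,E=cal(n)
  v,u=np.nonzero(d>0);P=cloud(n,d>0,d);q=P-H;a,b,z=-q@ex,q@ey,q[:,2]
  rr=np.hypot(a,z);th=np.arctan2(z,a);off=rr*np.sin(th-1.06)
  for lo,hi in((-.09,-.03),(-.03,.03),(.03,.09)):
    s=(rr>.02)&(rr<.155)&(b>lo)&(b<hi)&(abs(off)<.012)
    if s.sum()<30: continue
    f=cv2.fitLine(np.stack([a,z],1)[s].astype(np.float32),cv2.DIST_HUBER,0,.001,.001).ravel()
    print('  strip',lo,hi,s.sum(),'ang',np.arctan2(abs(f[1]),abs(f[0])).round(4),'off',np.median(off[s]).round(4),'r',np.percentile(rr[s],[5,95]).round(3))
  # ball position (black, near expected)
```

```text
scene shut flap 1922 angle 0.002077225096176161 z 0.0029326053365252703
  strip -0.09 -0.03 550 ang 1.045 off -0.0054 r [0.028 0.149]
  strip -0.03 0.03 359 ang 1.0671 off -0.0052 r [0.047 0.149]
  strip 0.03 0.09 292 ang 1.0724 off -0.005 r [0.029 0.148]
side shut flap 1367 angle 7.900464912687423e-06 z 0.003948192068664875
  strip -0.09 -0.03 125 ang 1.0694 off -0.0054 r [0.028 0.148]
  strip -0.03 0.03 247 ang 1.0364 off -0.0046 r [0.032 0.148]
  strip 0.03 0.09 347 ang 1.052 off -0.0041 r [0.031 0.146]
```

```bash
python3 -m creep '[{"grip":-1,"tx":-0.1,"ty":0,"tz":-0.06,"spin":0},{"grip":-1,"tx":-0.07,"ty":0,"tz":-0.04,"spin":0},{"grip":-1,"tx":0,"ty":0,"tz":0,"spin":0},{"grip":-1,"tx":0,"ty":0,"tz":0,"spin":0},{"grip":-1,"tx":0,"ty":0,"tz":0,"spin":0},{"grip":-1,"tx":0,"ty":0,"tz":0,"spin":0},{"grip":-1,"tx":0,"ty":0,"tz":0,"spin":0},{"grip":-1,"tx":0,"ty":0,"tz":0,"spin":0}]' 25
python3 - <<'E'
from h import *
w=np.radians(-11.5);ex=np.array([np.cos(w),np.sin(w),0])
s=r.get_state();dt=s['tool_pos']-[.4635,.0252,.0514];print('tcp ang',np.arctan2(dt[2],.205-dt@ex),np.hypot(dt[2],.205-dt@ex),abs(s['qd']).max())
p=optics.snapshot('scene')[0];q=optics.snapshot('side')[0]
cv2.imwrite('pics/fin.png',np.hstack([cv2.resize(p[130:310,330:450],(400,600),interpolation=2),cv2.resize(q[80:440,200:440],(400,600),interpolation=2)])[:,:,::-1])
E
```

```text
clock: 19.92
tool_pos: [0.5686, 0.0027, 0.2314]
eef_rot: [0.099, 0.995, -0.001, -0.001]
contact_force: [-4.3, -4.1, 2.1]
opening: 0.336
finger_force: 24.6
tcp ang 1.074212434087351 0.20474127250175422 0.0014782783804135355
```

View pics/fin.png

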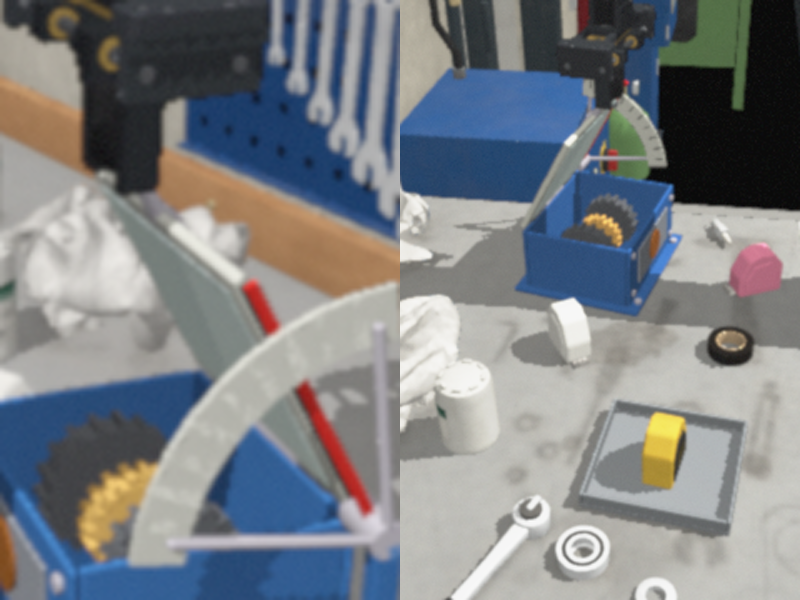

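The final view shows the flap's right edge, (240,290) to (345,500), lying along the red arm, (250,285) to (370,515). The tape is upright in the tray and the arm is still. I'm handing the job in.

```bash
python3 -c "
from plant import workorder
print(workorder.finish_job())"
```

```text
the job is handed in; nothing more can be done
None
```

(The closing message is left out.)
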